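Hold the spring clip gaping over the rota card

ROBOT

A 7-joint arm with a two-finger parallel gripper is mounted at the origin on the work surface. World frame = base frame: x ahead of the robot, y to its left, z up, the work surface at z = 0. Lengths are in m, angles in rad, forces in N, time in s.
With the tool pointing down it reaches from about 0.425 to 0.925 m from the base axis. Payload 6.8 kg.
Tool frame: the origin (TCP) lies at the centre of the arm's flange, where the gripper is bolted on; the fingertips stand 173 mm ahead of it and the grasp point (between the pads) lies 155 mm ahead of it; z points along the fingers, y is the direction in which the jaws open and shut (so a half turn about z gives the same grasp; the last joint's range is limited). The gripper opens to 85 mm and grips with 20 to 120 N. Pads are 22 mm wide; open, the fingers measure 114 mm over their backs; the gripper's body (76 mm by 85 mm) begins 54 mm behind the grasp point. The pads swing forward as they close: fully open they stand 13 mm farther back than shut.
Start: joints at [-1.275, 0.477, 0.022, 1.555, -0.011, 1.109, -0.083], TCP at [0.265, 0.621, 0.405] pointing down, gripper open.
Joint ranges: [-2.96, 2.96], [-0.34, 2.1], [-1.41, 1.46], [0.24, 2.44], [-1.37, 4.51], [0.17, 1.92], [-2.96, 2.96]. Speed limits (rad/s): [2.39, 2.39, 3.14, 3.14, 3.14, 3.14, 3.14].

INTERFACE

Orientations are given as a rotation vector (axis times angle).
In Python, from bench import readout, grab_frame, camera_model, r gives the robot as it stands.
- The arm moves only by the tool apply_moves, never from a script. Its argument "deltas" is a list of rows, each an object with "xyz": the shift along the world's x, y, z in m, a list of three; "turn": the turn about the world's z in rad. In form: [{"xyz": [dx, dy, dz], "turn": turn}, ...]. A call has 1 to 12 rows; each row shifts and turns the commanded pose from where the row before left it; what a row does not reach is not made up. A row lasts 1/12 s, in which the tool goes at most 41.7 mm and 7.16 degrees, less where a joint would pass 70% of its speed; a pose out of reach is approached as far as the arm can. A call with a gripper value outside its range is refused whole. "claw" is the gripper's target within -1 to 1 (shut at 1, half-way at 0, fully open at -1), set as the call begins (left out, the last holds). The fingers move at their own pace and stop on an object; "squeeze" is the grip in N (left out, the last holds). Time passes only in rows, so rows that do not move let the fingers close. It gives the time, the measured TCP pose, the force and the opening at its end, in the units of the state.
- readout.get_obs(): the state, without advancing time (a new reading comes with each control period).
- grab_frame(name): name is "side" or "top" or "wrist"; returns the picture (384x512x3 uint8, red, green, blue); there is no depth.
- camera_model(name): a dict with "intrinsics" (3x3 intrinsics, pixels), "k1" (the pictures are not rectified: a ray, as slopes to the right and down, at radius r is drawn at 1 + k1 r^2 times it, then the intrinsics apply), "R" (3x3) and "t" (3): a world point X has camera coordinates R X + t. Camera axes: x right, y down, z forward; pixel columns grow to the right and rows downward; lengths in m; the calibration is good to about 2 mm. A picture is of the moment at which its call begins: read the wrist's pose just before it. camera_model takes no time and is no camera call; for the wrist camera it gives the pose at the moment of the call.
- r.hand_in(): hands the job in, once; it reports no verdict.
The state is a dict: "clock": time; "joints": joint angles; "qvel": joint speeds; "tau": joint torques, N m; "tcp_pos": TCP position; "orientation": TCP orientation; "contact_force": force on the tool from outside, world axes, zero at the start; "moment": the same for the moment, N m; "grip_width": finger opening in m.
Only numpy, scipy, OpenCV 4.12 (cv2) and the standard library are available. Lean on these libraries where they do the work, as an engineer would, in place of code of your own. Each camera call takes 0.05 s, during which the arm holds its last target.

TASK

A new sheet is about to be added to the sauna rota, the wide white card standing in its wooden block: squeeze the handles of the wooden spring clip to free it from its upright lath, carry it over, and hold it squeezed fully open, upright and square to the card, astride the middle of the wide card's top edge, with the edge well inside the mouth, one jaw on each side and no part of the clip touching the card. Finish while still holding the clip open there, off the card and still, so that the attendant can slip the sheet in: do not put it down or let go. Do not push hard on either card, and leave everything else where it stands.

Things in the scene. Friction and masses are not known exactly. Their poses are not given: they have to be found in the camera images.
- clip: Wooden spring clip (about 80 g, clothes-peg type, jaws down, handles up), at the start biting the lath. Origin: centre of its steel pivot pin. z up along the handles; y along the pin, parallel to the edge it straddles (arms 30 mm wide, pin 36 mm long); x across the jaws: squeeze the handles together along x. The pin's underside, the throat, is 5 mm below the origin.
- clip_grip (a point): Between the clip's handles, 36 mm above its pin. Handles: flat paddles 6 mm thick, 30 mm wide, up to 57 mm above the pin; closed they flare, 44 mm over their outer faces here and 55 mm at the upper ends. At the stop the outer faces are parallel, 28 mm apart. Full squeeze takes about 13 N on each handle; 20 to 40 N of grip keeps it at the stop.
- clip_mouth (a point): Midway between the clip's jaws, 30 mm below its pin. The jaws are 7 mm thick and reach from 8 to 50 mm below the pin; 6 mm apart while biting the lath; squeezed to the stop they gape 17 mm at 25 mm below the pin and 29 mm at the tips.
- clip_arm_a (a joint): Opening of the arm on the clip's +x side, rad: 0 while biting the lath, -0.05 with the jaws shut on nothing, 0.24 at the stop, squeezed fully open; sprung shut (1.2 N m/rad).
- clip_arm_b (a joint): The same for the arm on the -x side.
- lath_stand: Fixed stand: pine foot 70 x 140 x 30 mm with a thin upright dark wooden lath (6 mm thick in x, 90 mm wide in y, its top 110 mm above the table) and a short dark dowel 12 mm thick at each end (top 70 mm above the table, 60 mm from the middle in y). Origin: centre of the foot's underside. The clip sits on the lath's top edge, within 20 mm of its middle.
- wide_card: The rota card: stiff white board, the wide one of two: 4 mm thick in x, 130 mm wide in y, 120 mm tall in z, upright and fixed in its block, at a height that differs from start to start. Origin: centre of its lower edge.
- wide_edge (a point): Middle of the wide card's top edge, 120 mm above the card's origin; 126 to 146 mm above the table. Axes as the card's.
- wide_block: Fixed slotted wooden block holding the wide card, 58 x 150 x 35 mm, the slot along y. Origin: centre of its underside.
- narrow_card: The other card, leave it alone: as thick and tall, but only 60 mm wide in y, fixed in a block 58 x 80 x 35 mm. Origin: centre of its lower edge.
- mug: Beige ceramic mug, radius 40 mm, 90 mm tall, handle at its +y. Origin: centre of its underside. Bystander.
- deodorant: Closed deodorant stick, 30 x 56 x 107 mm, standing. Origin: centre of its underside. Bystander.
- pumice: Grey pumice stone, 50 x 85 x 34 mm. Origin: centre of its underside. Bystander.
- scraper: Small grey plastic shower scraper lying flat, blade 160 mm long in x, handle 100 mm long towards -y. Origin: where the handle joins the blade, on the table. Bystander.
- shampoo: Grey bottle, radius 28 mm, 150 mm tall. Origin: centre of its underside. Bystander.
- lath_top (a point): Middle of the lath's top edge, 110 mm above the table.
Not all that is in view belongs to the job. Leave any orange, pink or yellow look-alike of the clip alone.

How it is judged:
On the way:
1. the clip is off the lath, in the fingers, at least 40 mm above where it sat (distance between clip and lath_top above 0.045 m and height (world z) of clip above 0.155 m and contact force between the fingers and clip above 1 N), for 0.1 s.
At the end, for the whole second after the job is handed in: Clip in the fingers (over 4 N), both arms past 0.19 rad, still, upright and along the edge within 0.25 rad; middle of the wide card's edge 8 to 42 mm below the pin, within 12 mm across and 25 mm along it; clip touching neither card nor block (under 0.3 N) (value of joint each of clip_arm_a, clip_arm_b above 0.19 rad and x of wide_edge in the frame of clip between -0.012 and 0.012 m and y of wide_edge in the frame of clip between -0.025 and 0.025 m and z of wide_edge in the frame of clip between -0.042 and -0.008 m and angle between the y axis of clip and the y axis of wide_card, either way round below 0.25 rad and angle between clip's own z axis and vertical below 0.25 rad and contact force between clip and wide_card below 0.3 N and contact force between clip and wide_block below 0.3 N and contact force between the fingers and clip above 4 N and linear speed of clip below 0.02 m/s); the arm keeps its last pose, push and grip.
It fails at once if a bystander (mug, deodorant, pumice, scraper or bottle) is moved more than 30 mm (distance of any of mug, deodorant, pumice, scraper, shampoo from where it was at the start of the episode above 0.03 m).
It fails at once if a card is pushed with more than 12 N (contact force between any of wide_card, narrow_card and anything else above 12 N).
It also fails if it takes over 38 s, if anything falls off the work surface, if the arm or the gripper's body presses on something with over 40 N, if the wrist force passes 120 N, or if a joint passes its speed limit or range.

## Working session

There is one attempt and no reset: what is moved stays moved. The work goes in short steps, Python scripts to look and compute and a tool call to move; the robot and the scene stay as the last step left them, time stands still between calls to the robot, and variables do not carry over. Pictures are saved under pics/ and viewed, and the job is handed in when it is done.

Besides the shell and the picture viewer there is one more tool, called after "Call:" by a JSON object that holds its "api" and its "payload". apply_moves: Moves the arm, as the interface text tells. Its arguments: {"type":"object","properties":{"deltas":{"type":"array"},"claw":{"type":"number"},"squeeze":{"type":"number"}},"required":["deltas"]}

```bash
mkdir -p pics; ls
python3 - <<'E'
from bench import readout, grab_frame, camera_model, r
import cv2
o=readout.get_obs(); print({k:o[k] for k in ['clock','tcp_pos','orientation','grip_width']})
for n in ['side','top','wrist']:
    cv2.imwrite(f'pics/{n}0.png',grab_frame(n)[:,:,::-1]); c=camera_model(n); print(n,c)
E
```

```text
pics
{'clock': 0.0, 'tcp_pos': array([0.26511328, 0.62045139, 0.40374063]), 'orientation': array([-6.29898229e-01, -3.07756022e+00,  2.82290403e-03]), 'grip_width': 0.08587135181538672}
side {'intrinsics': array([[346.83923554,   0.        , 262.45335137],
       [  0.        , 346.83923554, 190.39418944],
       [  0.        ,   0.        ,   1.        ]]), 'k1': -0.07261357422847575, 'R': array([[-0.95202483, -0.3053325 ,  0.02051328],
       [-0.21095157,  0.60622929, -0.76680211],
       [ 0.22169385, -0.73434196, -0.64155571]]), 't': array([0.56940478, 0.19740012, 1.00626939])}
top {'intrinsics': array([[438.84748309,   0.        , 264.42341883],
       [  0.        , 438.84748309, 192.45568791],
       [  0.        ,   0.        ,   1.        ]]), 'k1': -0.12415775424587996, 'R': array([[-0.01188999, -0.99977574,  0.01752396],
       [-0.99770404,  0.01069317, -0.06687522],
       [ 0.06667284, -0.01827887, -0.99760745]]), 't': array([-0.01313798,  0.59230092,  1.39456367])}
wrist {'intrinsics': array([[283.47272037,   0.        , 252.34829956],
       [  0.        , 283.47272037, 188.39952915],
       [  0.        ,   0.        ,   1.        ]]), 'k1': -0.0651273280887832, 'R': array([[ 3.92999132e-01,  9.19538789e-01, -3.12178205e-04],
       [ 8.80612882e-01, -3.76264921e-01,  2.88002883e-01],
       [ 2.64712361e-01, -1.13459791e-01, -9.57629491e-01]]), 't': array([-0.67451886, -0.03779768,  0.37910474])}
```

View pics/side0.png

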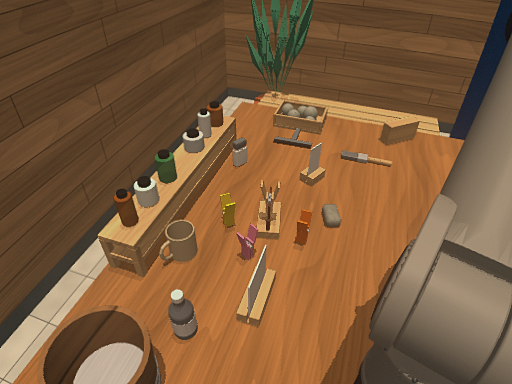

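View pics/top0.png

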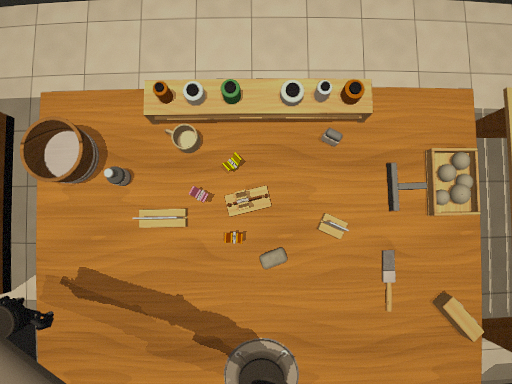

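View pics/wrist0.png

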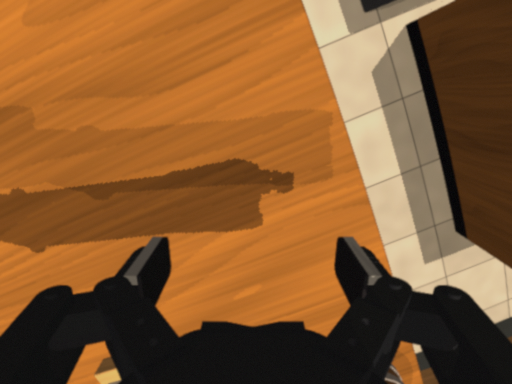

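Candidates in the top view are the wooden clip on the lath stand at about (243,200), the yellow look-alike at (233,161), the pink at (200,194) and the orange at (235,237). I choose the wooden one on the stand. The wide card is at about (162,218) and the narrow card at (334,226). Next I'll check close crops.

Run:
```python
import cv2
a=cv2.imread('pics/top0.png');s=cv2.imread('pics/side0.png')
cv2.imwrite('pics/c1.png',cv2.resize(a[170:230,210:290],None,fx=10,fy=10,interpolation=cv2.INTER_CUBIC))
cv2.imwrite('pics/c2.png',cv2.resize(a[195:240,125:200],None,fx=10,fy=10,interpolation=cv2.INTER_CUBIC))
cv2.imwrite('pics/c3.png',cv2.resize(s[170:330,220:320],None,fx=3.7,fy=3.7,interpolation=cv2.INTER_CUBIC))
```

```text
(no output)
```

View pics/c1.png

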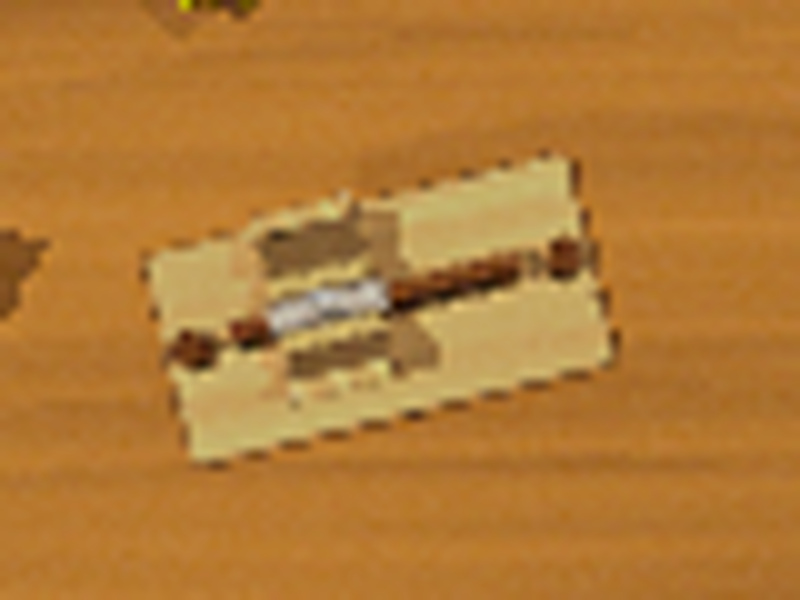

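View pics/c2.png

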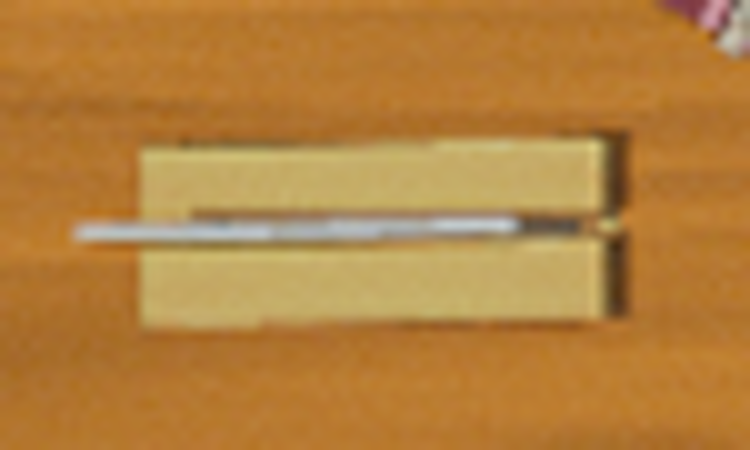

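View pics/c3.png

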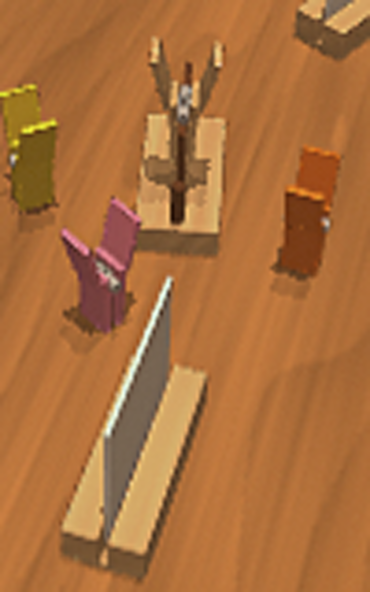

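```bash
cat > h.py <<'E'
import numpy as np,cv2
from bench import readout, grab_frame, camera_model, r
def ray(c,uv):
    K=c['intrinsics'];p=np.array([(uv[0]-K[0,2])/K[0,0],(uv[1]-K[1,2])/K[1,1]])
    x=p.copy()
    for _ in range(30): x=p/(1+c['k1']*(x@x))
    d=c['R'].T@np.array([x[0],x[1],1]); o=-c['R'].T@c['t']; return o,d
def atz(c,uv,z):
    o,d=ray(c,uv); return o+d*(z-o[2])/d[2]
def tri(c1,u1,c2,u2):
    o1,d1=ray(c1,u1);o2,d2=ray(c2,u2)
    s=np.linalg.lstsq(np.c_[d1,-d2],o2-o1,rcond=None)[0]
    a=o1+d1*s[0];b=o2+d2*s[1]; return (a+b)/2,np.linalg.norm(a-b)
def proj(c,X):
    x=c['R']@np.asarray(X)+c['t'];s=x[:2]/x[2];s=s*(1+c['k1']*(s@s));K=c['intrinsics'];return np.array([K[0,0]*s[0]+K[0,2],K[1,1]*s[1]+K[1,2]])
E
python3 - <<'E'
from h import *
np.set_printoptions(precision=4,suppress=True)
T=camera_model('top');S=camera_model('side')
f=lambda c,o,k:((np.array(c)+.5)/k-.5+np.array(o))
t1=lambda *c:f(c,(210,170),10); t2=lambda *c:f(c,(125,195),10); s3=lambda *c:f(c,(220,170),3.7)
foot=[atz(T,t1(*c),.03) for c in [(150,258),(570,155),(612,360),(195,462)]]
print('foot',np.mean(foot,0),[np.linalg.norm(foot[i]-foot[i-1]) for i in range(4)])
d=foot[0]+foot[3]-foot[1]-foot[2];print('yaw of +y dir',np.arctan2(-d[0],d[1]))
a,b=atz(T,t1(232,335),.11),atz(T,t1(520,268),.11);print('lath',a,b,(a+b)/2,np.linalg.norm(a-b),np.arctan2(-(a-b)[0],(a-b)[1]))
print('pin',atz(T,t1(328,305),.115), 'pinwidth', atz(T,t1(270,316),.115),atz(T,t1(388,294),.115))
print('dowels',[atz(T,t1(*c),.07) for c in[(195,350),(566,258)]])
print('pin tri',tri(T,t1(328,305),S,s3(183,103)))
bl=[atz(T,t2(*c),.035) for c in [(140,148),(605,138),(605,318),(140,326)]];print('block',np.mean(bl,0),bl)
d=bl[0]+bl[3]-bl[1]-bl[2];print(np.arctan2(-d[0],d[1]))
for z in(.126,.136,.146):
    a,b=atz(T,t2(75,232),z),atz(T,t2(518,226),z);print(z,a,b,(a+b)/2,np.linalg.norm(a-b),np.arctan2(-(a-b)[0],(a-b)[1]))
print(tri(T,t2(75,232),S,s3(107,435)),tri(T,t2(518,226),S,s3(168,283)))
E
```

```text
foot [0.5666 0.034  0.03  ] [np.float64(0.06677927177699113), np.float64(0.13835810474518287), np.float64(0.06705223197370225), np.float64(0.13695874337988073)]
yaw of +y dir 0.22970588709575693
lath [0.5551 0.0776 0.11  ] [ 0.5744 -0.0094  0.11  ] [0.5648 0.0341 0.11  ] 0.08906284426279067 0.2180998825324433
pin [0.5636 0.0484 0.115 ] pinwidth [0.5605 0.0659 0.115 ] [0.5667 0.0304 0.115 ]
dowels [array([0.5524, 0.0913, 0.07  ]), array([ 0.5797, -0.0242,  0.07  ])]
pin tri (array([0.564 , 0.0486, 0.1134]), np.float64(0.0006736890433501805))
block [0.5137 0.3088 0.035 ] [array([0.5413, 0.3837, 0.035 ]), array([0.5431, 0.2338, 0.035 ]), array([0.4859, 0.234 , 0.035 ]), array([0.4844, 0.3836, 0.035 ])]
0.010862799229753597
0.126 [0.5135 0.3788 0.126 ] [0.5142 0.2451 0.126 ] [0.5138 0.3119 0.126 ] 0.13370222861218004 0.005312253682153985
0.136 [0.5134 0.3759 0.136 ] [0.5141 0.2432 0.136 ] [0.5137 0.3096 0.136 ] 0.132677743515626 0.005312253682154435
0.146 [0.5132 0.3731 0.146 ] [0.5139 0.2414 0.146 ] [0.5136 0.3072 0.146 ] 0.13165325841907205 0.005312253682154045
(array([0.513 , 0.3757, 0.1364]), np.float64(0.0007823188323148895)) (array([0.5149, 0.2447, 0.129 ]), np.float64(0.0014918885111677215))
```

Call:
{"api": "apply_moves", "payload": {"deltas": [{"xyz": [0.015,-0.0286,0],"turn": -0.047},{"xyz": [0.015,-0.0286,0],"turn": -0.047},{"xyz": [0.015,-0.0286,0],"turn": -0.047},{"xyz": [0.015,-0.0286,0],"turn": -0.047},{"xyz": [0.015,-0.0286,0],"turn": -0.047},{"xyz": [0.015,-0.0286,0],"turn": -0.047},{"xyz": [0.015,-0.0286,0],"turn": -0.047},{"xyz": [0.015,-0.0286,0],"turn": -0.047},{"xyz": [0.015,-0.0286,0],"turn": -0.047},{"xyz": [0.015,-0.0286,0],"turn": -0.047}], "claw": -1, "squeeze": 30}}

```text
clock: 0.98
tcp_pos: [0.4156, 0.3331, 0.4046]
orientation: [-1.332, -2.845, 0.0]
contact_force: [0.0, -0.4, 0.7]
grip_width: 0.0853
```

Run:
```python
from h import *
cv2.imwrite('pics/w1.png',grab_frame('wrist')[:,:,::-1])
```

```text
(no output)
```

View pics/w1.png

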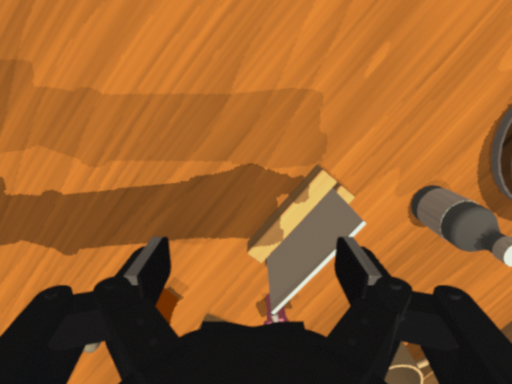

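Call:
{"api": "apply_moves", "payload": {"deltas": [{"xyz": [0.015,-0.0286,0],"turn": -0.047},{"xyz": [0.015,-0.0286,0],"turn": -0.047},{"xyz": [0.015,-0.0286,0],"turn": -0.047},{"xyz": [0.015,-0.0286,0],"turn": -0.047},{"xyz": [0.015,-0.0286,0],"turn": -0.047},{"xyz": [0.015,-0.0286,0],"turn": -0.047},{"xyz": [0.015,-0.0286,0],"turn": -0.047},{"xyz": [0.015,-0.0286,0],"turn": -0.047},{"xyz": [0.015,-0.0286,0],"turn": -0.047},{"xyz": [0.015,-0.0286,0],"turn": -0.047},{"xyz": [0,0,0],"turn": 0},{"xyz": [0,0,0],"turn": 0}]}}

```text
clock: 2.03
tcp_pos: [0.5656, 0.0468, 0.4045]
orientation: [1.96, 2.455, -0.001]
contact_force: [0.2, 0.8, 0.7]
grip_width: 0.0857
```

Run:
```python
from h import *
from scipy.spatial.transform import Rotation as R
o=readout.get_obs();M=R.from_rotvec(o['orientation']).as_matrix();print(o['tcp_pos'],M,np.arctan2(M[1,1],M[0,1]),o['joints'])
c=camera_model('wrist');np.save('w2c.npy',np.r_[c['R'].ravel(),c['t']])
cv2.imwrite('pics/w2.png',grab_frame('wrist')[:,:,::-1])
```

```text
[0.56561156 0.04680384 0.40451023] [[-2.21348147e-01  9.75194831e-01 -1.96991955e-04]
 [ 9.75194477e-01  2.21347881e-01 -9.20900789e-04]
 [-8.54453937e-04 -3.95945150e-04 -9.99999557e-01]] 0.22319643769397204 [-0.55344097  0.31738263  0.45061322  1.84149814 -0.15928038  1.01860592
  0.18471211]
```

View pics/w2.png

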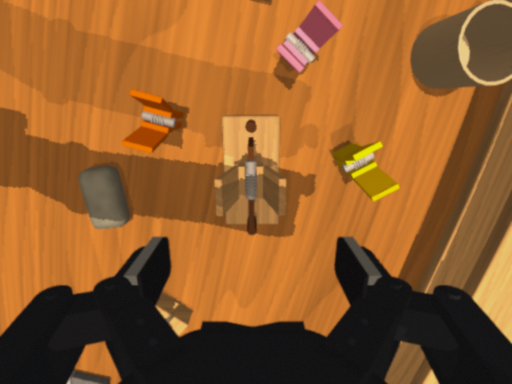

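Run:
```python
from h import *
np.set_printoptions(precision=4,suppress=True)
a=cv2.imread('pics/w2.png')
cv2.imwrite('pics/w2c.png',cv2.resize(a[100:245,190:310],None,fx=4,fy=4,interpolation=cv2.INTER_CUBIC))
W=camera_model('wrist')
print(atz(W,(251,180),.115),atz(W,(251,140),.11),atz(W,(252,215),.11))
print('handles tops', atz(W,(216,198),.17),atz(W,(286,198),.17))
```

```text
[0.5633 0.052  0.115 ] [0.555  0.0881 0.11  ] [0.5727 0.0155 0.11  ]
handles tops [0.5375 0.0466 0.17  ] [0.5894 0.0585 0.17  ]
```

View pics/w2c.png

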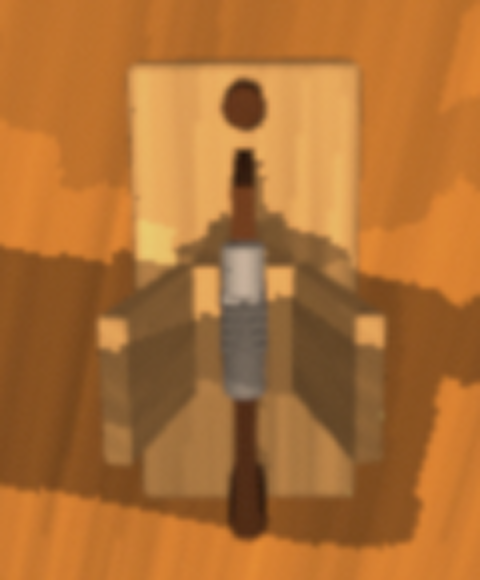

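The wrist view shows the wooden clip on the lath with its pin at (251,180). It lies centred and in line with the fingers. The wrist and top views agree to about 3 mm, so I'll descend.

Call:
{"api": "apply_moves", "payload": {"deltas": [{"xyz": [-0.002,0.004,-0.012],"turn": 0},{"xyz": [0,0,-0.012],"turn": 0},{"xyz": [0,0,-0.012],"turn": 0},{"xyz": [0,0,-0.012],"turn": 0},{"xyz": [0,0,-0.012],"turn": 0},{"xyz": [0,0,-0.012],"turn": 0},{"xyz": [0,0,-0.012],"turn": 0},{"xyz": [0,0,-0.008],"turn": 0},{"xyz": [0,0,-0.006],"turn": 0},{"xyz": [0,0,0],"turn": 0},{"xyz": [0,0,0],"turn": 0}]}}

```text
clock: 3.0
tcp_pos: [0.5633, 0.0526, 0.3066]
orientation: [-1.956, -2.458, 0.0]
contact_force: [0.3, 0.7, 0.9]
grip_width: 0.0851
```

Run:
```python
from h import *
a=grab_frame('wrist')[:,:,::-1];cv2.imwrite('pics/w3.png',a)
b=grab_frame('side')[:,:,::-1];cv2.imwrite('pics/s3.png',cv2.resize(b[120:280,180:380],None,fx=3,fy=3,interpolation=cv2.INTER_CUBIC))
```

```text
(no output)
```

View pics/w3.png

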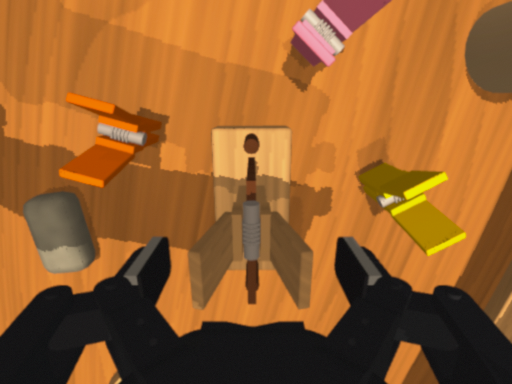

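View pics/s3.png

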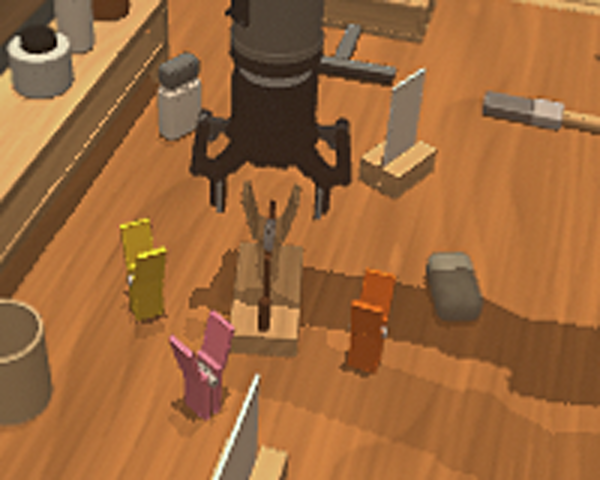

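Run:
```python
from h import *
np.set_printoptions(precision=4,suppress=True)
W=camera_model('wrist');S=camera_model('side')
g=lambda x,y:((x+.5)/3-.5+180,(y+.5)/3-.5+120)
print(atz(W,(252,230),.118),atz(W,(251,230),.115))
print(tri(W,(251,230),S,g(268,235)))
print(tri(W,(198,270),S,g(247,185)),tri(W,(304,272),S,g(295,188)))
print(proj(W,(.5633,.0526,.151)),proj(S,(.5633,.0526,.151))*3-[540,360])
o=readout.get_obs();print(o['tcp_pos'],o['joints'])
```

```text
[0.5642 0.0514 0.118 ] [0.5639 0.0499 0.115 ]
(array([0.5645, 0.0481, 0.1109]), np.float64(0.0004131828203427477))
(array([0.5559, 0.1063, 0.2306]), np.float64(0.032242733589542376)) (array([0.5449, 0.1006, 0.2278]), np.float64(0.03790090283084543))
[250.834  255.6322] [268.4344 205.6143]
[0.5636 0.0527 0.3073] [-0.5197  0.4356  0.4056  1.9315 -0.2302  0.8182  0.237 ]
```

Call:
{"api": "apply_moves", "payload": {"deltas": [{"xyz": [0.0005,-0.003,-0.001],"turn": 0},{"xyz": [0,0,0],"turn": 0},{"xyz": [0,0,0],"turn": 0},{"xyz": [0,0,0],"turn": 0},{"xyz": [0,0,0],"turn": 0},{"xyz": [0,0,0],"turn": 0},{"xyz": [0,0,0],"turn": 0},{"xyz": [0,0,0],"turn": 0},{"xyz": [0,0,0],"turn": 0},{"xyz": [0,0,0],"turn": 0}], "claw": 1, "squeeze": 32}}

```text
clock: 3.93
tcp_pos: [0.5638, 0.0491, 0.3082]
orientation: [-1.956, -2.458, -0.002]
contact_force: [-8.6, -0.9, 21.8]
grip_width: 0.0267
```

Run:
```python
from h import *
print(readout.get_obs()['grip_width'])
a=grab_frame('wrist')[:,:,::-1];cv2.imwrite('pics/w4.png',a)
b=grab_frame('side')[:,:,::-1];cv2.imwrite('pics/s4.png',cv2.resize(b[150:250,220:320],None,fx=5,fy=5,interpolation=cv2.INTER_CUBIC))
```

```text
0.02668684125588033
```

View pics/w4.png

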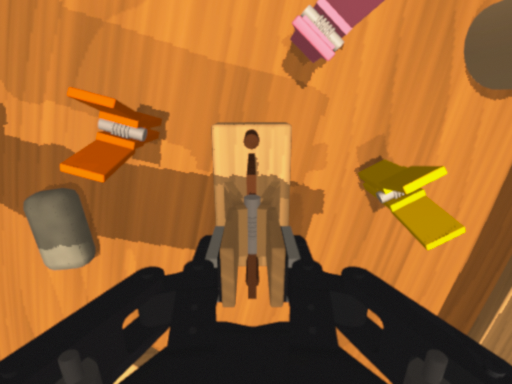

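View pics/s4.png

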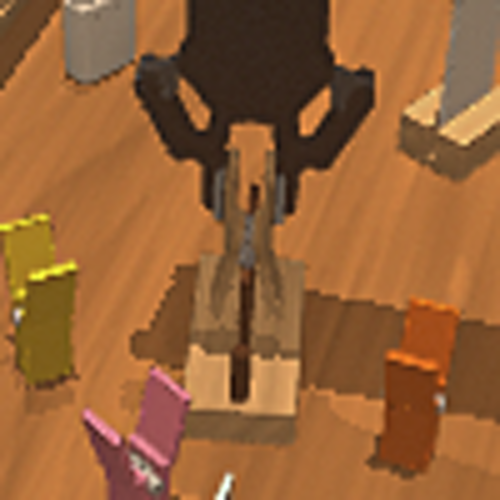

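Call:
{"api": "apply_moves", "payload": {"deltas": [{"xyz": [0,0,0.004],"turn": 0},{"xyz": [0,0,0.004],"turn": 0},{"xyz": [0,0,0.006],"turn": 0},{"xyz": [0,0,0.008],"turn": 0},{"xyz": [0,0,0.01],"turn": 0},{"xyz": [0,0,0.012],"turn": 0},{"xyz": [0,0,0.012],"turn": 0},{"xyz": [0,0,0.012],"turn": 0},{"xyz": [0,0,0.012],"turn": 0},{"xyz": [0,0,0.012],"turn": 0},{"xyz": [0,0,0.008],"turn": 0},{"xyz": [0,0,0],"turn": 0}]}}

```text
clock: 5.03
tcp_pos: [0.5643, 0.0497, 0.408]
orientation: [1.954, 2.457, 0.005]
contact_force: [0.5, -0.6, -0.3]
grip_width: 0.027
```

Run:
```python
from h import *
print(readout.get_obs()['grip_width'])
a=grab_frame('wrist')[:,:,::-1];cv2.imwrite('pics/w5.png',a)
b=grab_frame('side')[:,:,::-1];cv2.imwrite('pics/s5.png',cv2.resize(b[130:230,220:320],None,fx=5,fy=5,interpolation=cv2.INTER_CUBIC))
```

```text
0.027045185109165582
```

View pics/w5.png

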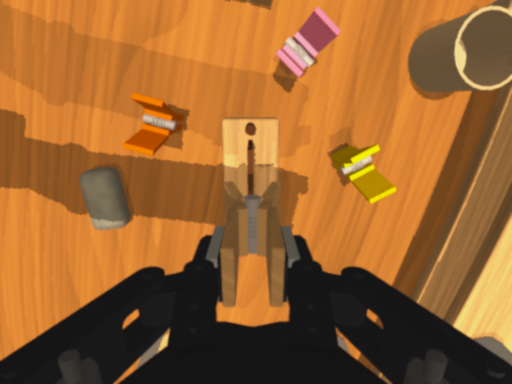

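View pics/s5.png

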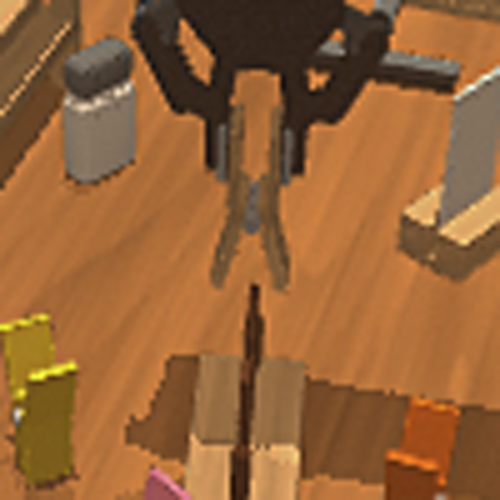

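The clip is off the lath, squeezed open and upright in the fingers. The pin is at (252,225) in the wrist view.

Run:
```python
from h import *
np.set_printoptions(precision=4,suppress=True)
W=camera_model('wrist');S=camera_model('side')
b=grab_frame('side')
g=lambda x,y:((x+.5)/5-.5+220,(y+.5)/5-.5+130)
o=readout.get_obs();t=o['tcp_pos'];print(t)
# visible pin centre in the crop
p,e=tri(W,(252,226),S,g(252,206));print('pin',p,e,p-t)
# jaw tips in side: y≈, along clip x
print('tips', [tri(W,(252,226),S,g(252,206))[0][2]])
# projections for hypothetical pin z offset
for dz in(-.185,-.19,-.195):
    X=t+[0,0,dz];u=proj(S,X);print(dz,proj(W,X),(u-[220,130])*5, (proj(S,X-[0,0,.05])-[220,130])*5)
```

```text
[0.5635 0.0498 0.4053]
pin [0.5645 0.0492 0.2117] 0.0009228146150572083 [ 0.001  -0.0006 -0.1936]
tips [np.float64(0.21173559691676117)]
-0.185 [251.378  230.6048] [252.7855 192.4857] [249.6716 263.4943]
-0.19 [251.3955 227.1291] [252.4652 199.798 ] [249.3708 270.344 ]
-0.195 [251.412  223.8369] [252.147  207.0623] [249.0718 277.1497]
```

Call:
{"api": "apply_moves", "payload": {"deltas": [{"xyz": [-0.002,0.01,0.005],"turn": -0.018},{"xyz": [-0.0045,0.022,0.005],"turn": -0.018},{"xyz": [-0.0045,0.024,0.002],"turn": -0.018},{"xyz": [-0.0045,0.024,0],"turn": -0.018},{"xyz": [-0.0045,0.024,0],"turn": -0.018},{"xyz": [-0.0045,0.024,0],"turn": -0.018},{"xyz": [-0.0045,0.024,0],"turn": -0.018},{"xyz": [-0.0045,0.024,0],"turn": -0.018},{"xyz": [-0.0045,0.024,0],"turn": -0.018},{"xyz": [-0.0045,0.024,0],"turn": -0.018},{"xyz": [-0.0045,0.024,0],"turn": -0.018},{"xyz": [-0.003,0.012,0],"turn": -0.017}]}}

```text
clock: 6.18
tcp_pos: [0.5123, 0.3133, 0.4164]
orientation: [-2.204, -2.237, 0.002]
contact_force: [0.0, -0.1, -1.1]
grip_width: 0.0267
```

Call:
{"api": "apply_moves", "payload": {"deltas": [{"xyz": [0,0,0],"turn": 0},{"xyz": [0,0,0],"turn": 0},{"xyz": [0,0,0],"turn": 0}]}}

```text
clock: 6.43
tcp_pos: [0.5141, 0.3083, 0.4172]
orientation: [2.209, 2.233, -0.002]
contact_force: [-0.9, -0.3, -0.4]
grip_width: 0.0266
```

Run:
```python
from h import *
from scipy.spatial.transform import Rotation as R
np.set_printoptions(precision=4,suppress=True)
o=readout.get_obs();M=R.from_rotvec(o['orientation']).as_matrix();print(o['tcp_pos'],np.arctan2(M[1,1],M[0,1]),M[:,2],o['grip_width'],o['joints'])
c=camera_model('wrist');np.savez('w6.npz',**c)
a=grab_frame('wrist')[:,:,::-1];cv2.imwrite('pics/w6.png',a)
b=grab_frame('side')[:,:,::-1];cv2.imwrite('pics/s6f.png',b);cv2.imwrite('pics/s6.png',cv2.resize(b[190:330,200:320],None,fx=4.2,fy=4.2,interpolation=cv2.INTER_CUBIC))
```

```text
[0.5141 0.3083 0.4172] 0.010889651153680072 [-0.0005 -0.0015 -1.    ] 0.026567497265852228 [-0.9481  0.3553  0.3925  1.75   -0.1514  1.0674 -0.4933]
```

View pics/w6.png

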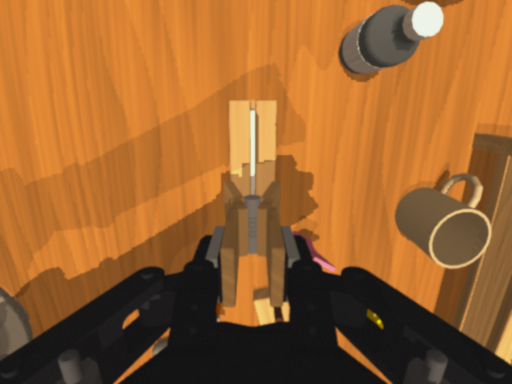

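View pics/s6.png

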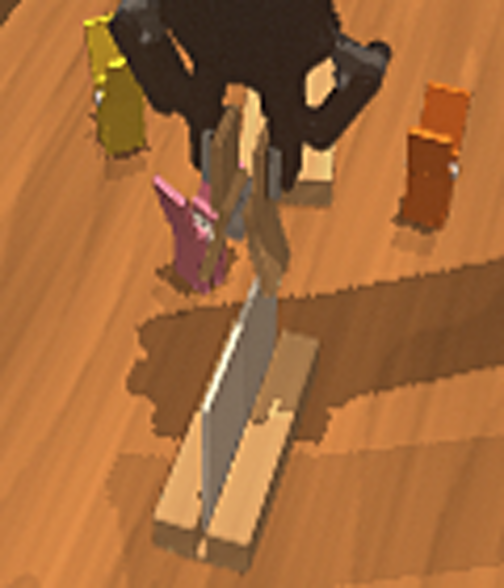

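The clip hangs above the card and in line with it. The card strip runs from (253,109) to (252,195) in the wrist view. Next I'll measure the card's height and offset.

Run:
```python
from h import *
np.set_printoptions(precision=4,suppress=True)
a=cv2.imread('pics/w6.png');b=cv2.imread('pics/side0.png');d=cv2.imread('pics/s6f.png')
k=8
cv2.imwrite('pics/x1.png',np.hstack([cv2.resize(a[95:165,230:280],None,fx=k,fy=k,interpolation=cv2.INTER_CUBIC),np.zeros((560,10,3),np.uint8),cv2.resize(d[270:340,235:280],None,fx=k,fy=k,interpolation=cv2.INTER_CUBIC)]))
cv2.imwrite('pics/x2.png',cv2.resize(b[240:310,235:285],None,fx=k,fy=k,interpolation=cv2.INTER_CUBIC))
```

```text
(no output)
```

View pics/x1.png

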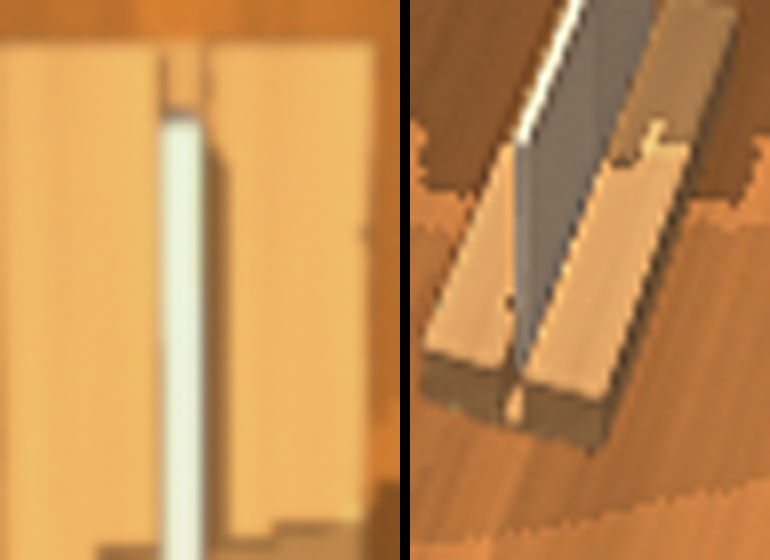

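View pics/x2.png

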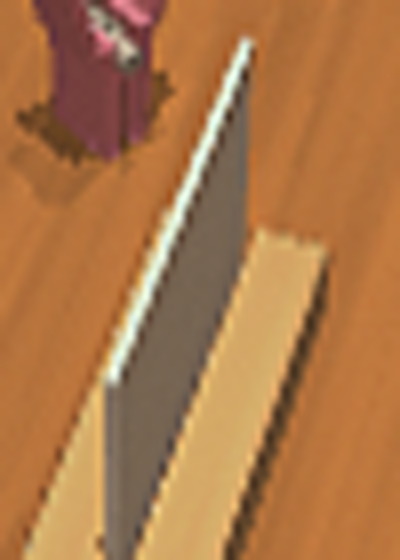

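Run:
```python
from h import *
np.set_printoptions(precision=4,suppress=True)
W=dict(np.load('w6.npz'));S=camera_model('side');T=camera_model('top')
f=lambda x,y,o:((x+.5)/8-.5+o[0],(y+.5)/8-.5+o[1])
w=f(182,119,(230,95));s0=f(113,378,(235,240));s0b=f(247,42,(235,240));s6=f(522-410,138,(235,270))
print(s0,s6)
t2=lambda x,y:((x+.5)/10-.5+125,(y+.5)/10-.5+195)
print('near: W-S',tri(W,w,S,s0),'T-S',tri(T,t2(75,232),S,s0)); print('W-T',tri(W,w,T,t2(75,232)))
print('far T-S',tri(T,t2(518,226),S,s0b))
# fit yaw 0.01, center c, z from S corners + T corners +W
from scipy.optimize import least_squares
def res(p):
    x,y,z,th=p; v=np.array([-np.sin(th),np.cos(th),0])*.065; c=np.array([x,y,z]);A=c+v;B=c-v
    return np.r_[proj(W,A)-w,proj(S,A)-s0,proj(S,B)-s0b,proj(T,A)-t2(75,232),proj(T,B)-t2(518,226)]
q=least_squares(res,[.5137,.31,.136,.01],loss='soft_l1');print(q.x,q.fun)
w2=f(183,500,(230,95))
print('wrist line x at z', atz(W,w,q.x[2]),atz(W,w2,q.x[2]))
t=readout.get_obs()['tcp_pos'];print('tcp',t)
# pin
print('pin by wrist', atz(W,(252.3,225),t[2]-.192), proj(W,t+[0,0,-.192]),(np.array(proj(S,t+[0,0,-.192]))-[200,190])*4.2)
print(tri(W,(252.3,225),S,((236+.5)/4.2-.5+200,(215+.5)/4.2-.5+190)))
```

```text
(248.6875, 286.8125) (248.5625, 286.8125)
near: W-S (array([0.5129, 0.3762, 0.1385]), np.float64(0.0014922475817948325)) T-S (array([0.5129, 0.3754, 0.1375]), np.float64(0.0009670409026919157))
W-T (array([0.5135, 0.3764, 0.1344]), np.float64(0.00018131670623590938))
far T-S (array([0.5145, 0.2439, 0.1332]), np.float64(0.000893023723945246))
[0.5138 0.3111 0.1364 0.0058] [-0.1502  0.3865 -0.5659  0.4457  0.0764 -0.1622 -0.0945 -0.0264 -0.9833
 -0.0363]
wrist line x at z [0.5136 0.3764 0.1364] [0.5141 0.3351 0.1364]
tcp [0.5143 0.308  0.4175]
pin by wrist [0.5143 0.3091 0.2255] [252.2472 226.597 ] [243.6378 201.0195]
(array([0.5168, 0.3063, 0.2149]), np.float64(0.006063852102457074))
```

The card edge is at (0.5138, 0.3105, 0.136) and the pin is about 193 mm below the TCP. I'll lower in two stages.

Call:
{"api": "apply_moves", "payload": {"deltas": [{"xyz": [-0.0003,0.0015,-0.005],"turn": -0.002},{"xyz": [0,0.001,-0.007],"turn": -0.002},{"xyz": [0,0,-0.007],"turn": 0},{"xyz": [0,0,-0.007],"turn": 0},{"xyz": [0,0,-0.007],"turn": 0},{"xyz": [0,0,-0.006],"turn": 0},{"xyz": [0,0,-0.005],"turn": 0},{"xyz": [0,0,0],"turn": 0},{"xyz": [0,0,0],"turn": 0},{"xyz": [0,0,0],"turn": 0}]}}

```text
clock: 7.37
tcp_pos: [0.5136, 0.3123, 0.374]
orientation: [2.212, 2.23, 0.001]
contact_force: [-0.5, 0.4, -0.8]
grip_width: 0.0264
```

Run:
```python
from h import *
np.set_printoptions(precision=4,suppress=True)
o=readout.get_obs();print(o['tcp_pos'],o['contact_force'],o['grip_width'])
a=grab_frame('wrist')[:,:,::-1];b=grab_frame('side')[:,:,::-1]
cv2.imwrite('pics/s7.png',np.hstack([cv2.resize(b[200:300,220:290],None,fx=5.6,fy=5.6,interpolation=cv2.INTER_CUBIC),cv2.resize(a[150:310,200:300],(350,560),interpolation=cv2.INTER_CUBIC)]))
```

```text
[0.5136 0.3123 0.374 ] [-0.4691  0.3592 -0.793 ] 0.026390114115648587
```

View pics/s7.png

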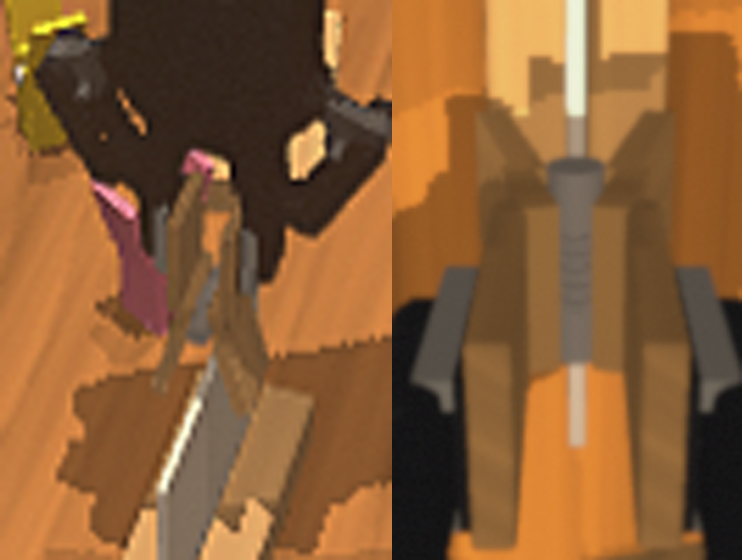

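Call:
{"api": "apply_moves", "payload": {"deltas": [{"xyz": [0,-0.0005,-0.004],"turn": 0},{"xyz": [0,0,-0.005],"turn": 0},{"xyz": [0,0,-0.005],"turn": 0},{"xyz": [0,0,-0.004],"turn": 0},{"xyz": [0,0,0],"turn": 0},{"xyz": [0,0,0],"turn": 0},{"xyz": [0,0,0],"turn": 0},{"xyz": [0,0,0],"turn": 0},{"xyz": [0,0,0],"turn": 0},{"xyz": [0,0,0],"turn": 0}]}}

```text
clock: 8.3
tcp_pos: [0.5135, 0.3118, 0.3559]
orientation: [2.213, 2.23, 0.001]
contact_force: [0.6, 0.0, -0.2]
grip_width: 0.0268
```

Run:
```python
from h import *
from scipy.spatial.transform import Rotation as R
np.set_printoptions(precision=4,suppress=True)
o=readout.get_obs();print(o['tcp_pos'],o['contact_force'],o['grip_width'],R.from_rotvec(o['orientation']).as_matrix())
a=grab_frame('wrist')[:,:,::-1];b=grab_frame('side')[:,:,::-1];W=camera_model('wrist');S=camera_model('side')
x=cv2.resize(b[200:300,220:290],None,fx=5.6,fy=5.6,interpolation=cv2.INTER_CUBIC)
cv2.imwrite('pics/s8.png',np.hstack([x,cv2.resize(a[150:310,200:300],(350,560),interpolation=cv2.INTER_CUBIC)]))
t=o['tcp_pos']
g=lambda X:((proj(S,X)-[220,200])+.5)*5.6-.5
gw=lambda X:((proj(W,X)-[200,150])+.5)*3.5-.5
for dz in (-.185,-.19,-.195,-.2): print(dz,'pin +y end S',g(t+[0,.018,dz]),'W',gw(t+[0,.018,dz]),gw(t+[0,-.018,dz]),'jaw tip +x,+y S',g(t+[.0215,.015,dz-.05]))
for z in(.13,.136,.142):print('card at clip +y face S',g([.5138,.3265,z]),'edge W',gw([.5138,.3265,z]),gw([.5138,.2455,z]))
```

```text
[0.5135 0.3118 0.3559] [ 0.6439  0.0332 -0.2226] 0.02677898091737062 [[-0.008   1.      0.0003]
 [ 1.      0.008   0.0003]
 [ 0.0003  0.0003 -1.    ]]
-0.185 pin +y end S [198.1377 346.5342] W [183.0595 186.1825] [181.5392 378.5441] jaw tip +x,+y S [150.9057 403.5087]
-0.19 pin +y end S [198.0597 354.4513] W [183.0773 176.3252] [181.5955 364.2414] jaw tip +x,+y S [151.0254 410.7966]
-0.195 pin +y end S [197.9825 362.2998] W [183.0941 167.0105] [181.649  350.6663] jaw tip +x,+y S [151.1443 418.0242]
-0.2 pin +y end S [197.9061 370.0806] W [183.11   158.1952] [181.6998 337.7656] jaw tip +x,+y S [151.2624 425.1921]
card at clip +y face S [199.336  403.0192] edge W [184.6129 134.467 ] [181.8322 470.6681]
card at clip +y face S [199.4322 394.0745] edge W [184.6396 143.0357] [181.786  486.7347]
card at clip +y face S [199.5295 385.0383] edge W [184.668  152.1154] [181.7374 503.6158]
```

View pics/s8.png

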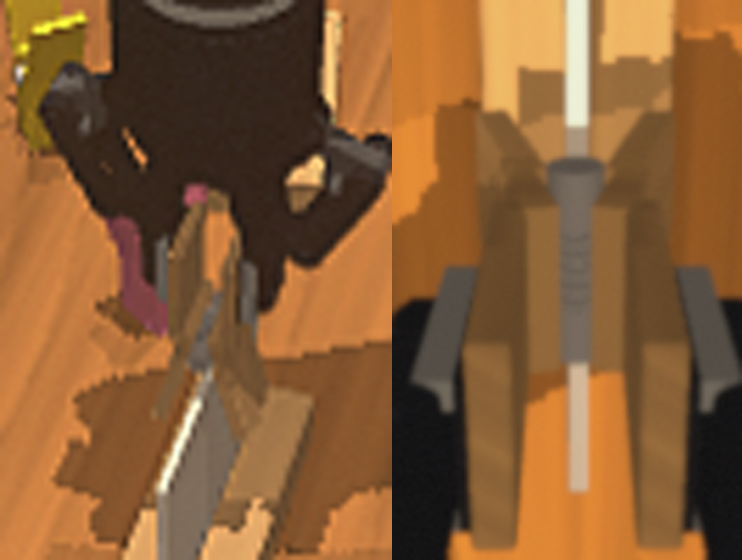

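Call:
{"api": "apply_moves", "payload": {"deltas": [{"xyz": [0,0,0],"turn": 0},{"xyz": [0,0,0],"turn": 0},{"xyz": [0,0,0],"turn": 0},{"xyz": [0,0,0],"turn": 0}]}}

```text
clock: 8.73
tcp_pos: [0.5134, 0.3117, 0.3557]
orientation: [2.213, 2.23, 0.0]
contact_force: [0.1, 0.5, -0.9]
grip_width: 0.0269
```

Run:
```python
from h import *
o=readout.get_obs();print(o['clock'],o['tcp_pos'],o['contact_force'],o['grip_width'],abs(o['qvel']).max())
r.hand_in()
```

```text
8.7333 [0.513414   0.31172743 0.35572326] [ 0.12881948  0.48408885 -0.92006404] 0.02689856201439425 0.0014400449945629868
the job is handed in; nothing more can be done
```

I squeezed the wooden clip off its lath, carried it over, and handed in at 8.7 s. The clip is still held open astride the middle of the wide card's top edge.

**Position at hand-in:**
- The card edge is about 27 mm below the pin, by my estimate. It is centred across to about 1 mm and along to about 2 mm.
- The clip is square to the card and vertical to within about 0.01 rad, going by the tool's own pose.

**Grip and contact:**
- The finger opening read 27 mm. The handles should be 28 mm apart at the stop, so the clip reads as fully squeezed. I never measured the jaw angle directly.
- The arm was still, and the outside force was about 1 N, the same as in free air.
- The last pictures show one jaw on each side of the card with no contact seen.

**Disagreements:**
- The camera pairs gave card-top heights from 129 to 139 mm. I used 136 mm, and the final wrist view suggested 137 to 138 mm.
- The pin's height came out within about 5 mm between views. Both spreads fit well inside the 8 to 42 mm window.
- While the fingers closed on the clip at the lath, the wrist read about 22 N upward. This returned to zero after the lift.

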